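Clip the drawer fob's snap hook back onto its bench anchor

TASK

Clip the fob with the spring-gated snap hook back onto the anchor: push its open front onto the anchor's upright bar until the bar is inside and the gate has flicked shut, then let go and leave it lying flat on the worktop. Leave the other fob, the one with the plain closed ring, where it lies.

Things in the scene. Friction and masses are not known exactly. Their poses are not given: they have to be found in the camera images.
- hook_grip (a point): Loose steel snap hook with grey fob, 157 mm long, about 150 g, lying flat. Point: centre of its grip block (40 x, 16 y, 20 z mm), 10 mm above its underside; pinch across y. +x: to the open front, z up. Along x: fob (30 wide) from -62; bottom of throat at 28; gate at 74; flared tips end at 95. The 2 prongs are 12 mm high from the underside, 30 mm apart inside, 48 outside (tips 60).
- gate (a joint): Sprung dark gate across the hook's throat, 4 mm thick, hinged on the -y prong; 0 = shut, up to 1.45 rad as it is pushed inward, towards the grip; never opens outward. A bar needs 3 to 5 N to push past it. It flicks shut behind the bar when the bar's axis comes within 42 mm (along x) of the grip's centre; the bar touches the throat's bottom at 33 mm.
- anchor_bar (a point): Fixed anchor: upright round steel bar, 10 mm thick, from the worktop to 50 mm height, where it bends and runs level back to a grey block (62 high, 50 wide, face 88 mm behind the bar, foot plate 83 mm). Point: on the upright's axis, 15 mm above the worktop. +x: from bar to block. The hook goes on flat, moving along +x within 20 degrees, a prong either side of the bar, under the level part.
- ring_fob_grip (a point): The other fob, to be left alone: the same grip block and grey fob plate, but ending in a plain closed ring of 56 mm outer diameter in place of the gated prongs. Point: centre of its grip, 10 mm above the worktop; +x towards the ring.

How it is judged:
At the end, for the whole second after the job is handed in: The anchor's bar stands inside the hook's throat, between its bottom and the gate; the gate is shut (under 0.12 rad); the hook lies flat on the worktop (grip centre under 18 mm high, tilt under 0.15 rad); the ring fob is within 30 mm of where it lay (x of anchor_bar in the frame of hook_grip between 0.027 and 0.071 m and y of anchor_bar in the frame of hook_grip between -0.015 and 0.015 m and value of joint gate below 0.12 rad and height (world z) of hook_grip below 0.018 m and angle between hook_grip's own z axis and vertical below 0.15 rad and distance of ring_fob_grip from where it was at the start of the episode below 0.03 m); the robot touches nothing.
It fails at once if the fob with the plain ring is moved by more than 30 mm (distance of ring_fob_grip from where it was at the start of the episode above 0.03 m).
It also fails if it takes over 38 s, if anything falls off the work surface, if the arm or the gripper's body presses on something with over 40 N, if the wrist force passes 120 N, or if a joint passes its speed limit or range.

ROBOT

A 6-joint arm with a two-finger parallel gripper is mounted at the origin on a cart in front of the work surface, level with it; the furniture and walls round the work are solid. World frame = base frame: x ahead of the robot, y to its left, z up, the work surface at z = 0. Lengths are in m, angles in rad, forces in N, time in s.
With the tool pointing down it reaches from about 0.35 to 0.85 m from the base axis. Payload 8.1 kg.
Tool frame: the origin (TCP) lies midway between the tips of the shut fingers; the grasp point (between the pads) lies 19 mm behind it; z points along the fingers, y is the direction in which the jaws open and shut (so a half turn about z gives the same grasp; the last joint's range is limited). The gripper opens to 85 mm and grips with 20 to 120 N. Pads are 22 mm wide; open, the fingers measure 114 mm over their backs; the gripper's body (76 mm by 85 mm) begins 54 mm behind the grasp point. The pads swing forward as they close: fully open they stand 13 mm farther back than shut.
Start: joints at [1.165, 0.13, 1.488, -0, 1.523, -0.085], TCP at [0.189, 0.569, 0.231] pointing down, gripper open.
Joint ranges: [-2.96, 2.96], [-0.89, 2.26], [0.02, 2.5], [-1.34, 4.48], [0, 2.73], [-2.66, 2.66]. Speed limits (rad/s): [2.39, 2.39, 2.79, 3.14, 3.14, 3.14].

INTERFACE

Orientations are given as a rotation vector (axis times angle).
In Python, from workcell import observe, grab_frame, close_job gives the robot as it stands.
- The arm moves only by the tool arm_command, never from a script. Its argument "moves" is a list of rows, each an object with "slide": the shift along the tool's x, y, z in m, a list of three; "twist": the turn, a rotation vector about the tool's x, y, z in degrees, a list of three; "gripper": the finger opening in m, from 0 to 0.0854. In form: [{"slide": [dx, dy, dz], "twist": [ax, ay, az], "gripper": gripper}, ...]. A call has exactly 5 rows; each row shifts and turns the pose as measured when the row begins, along the tool's axes as they then stand; what a row does not reach is not made up. A row lasts 1/10 s, in which the tool goes at most 50 mm and 8.59 degrees, less where a joint would pass 70% of its speed; a pose out of reach is approached as far as the arm can. A call is refused whole if a number of a shift passes 0.05 or a number of a turn 8.59, either way. A call with a gripper value outside its range is refused whole. The fingers move at their own pace and stop on an object; "newtons" is the grip in N (left out, the last holds). Time passes only in rows, so rows that do not move let the fingers close, or fill a call up. It gives the time, the measured TCP pose, the force and the opening at its end, in the units of the state.
- observe(): the state, without advancing time (a new reading comes with each control period).
- grab_frame(name): name is "scene" or "top" or "wrist"; returns a dict with "img" (400x640x3 uint8, red, green, blue), "fov_y" (degrees; the focal length in pixels is half the picture's height over the tangent of half this angle, whatever the lens; pixels are square), "cx", "cy" (the principal point, pixels), "distortion" ([k1, k2, p1, p2, k3] as OpenCV has them; the pictures are not rectified), "pose" (4x4, takes a point from camera to world coordinates). Camera axes: x right, y up, looking along -z (the intrinsics and any distortion apply to the point x, -y, -z); pixel columns grow to the right and rows downward; lengths in m; the calibration is good to about 2 mm. A picture is of the moment at which its call begins. There is no depth.
- close_job(): hands the job in, once; it reports no verdict.
The state is a dict: "time_s": time; "joints": joint angles; "dq": joint speeds; "tau": joint torques, N m; "ee_pos": TCP position; "orientation": TCP orientation; "wrist_force": force on the tool from outside, world axes, zero at the start; "ft_torque": the same for the moment, N m; "grip_width": finger opening in m.
Only numpy, scipy, OpenCV 4.12 (cv2) and the standard library are available. Lean on these libraries where they do the work, as an engineer would, in place of code of your own. Each camera call takes 0.05 s, during which the arm holds its last target. There are 200 camera calls.

## Working session

There is one attempt and no reset: what is moved stays moved. The work goes in short steps, Python scripts to look and compute and a tool call to move; the robot and the scene stay as the last step left them, time stands still between calls to the robot, and variables do not carry over. Pictures are saved under pics/ and viewed, about 8 in all and at most 12, crops included, and the job is handed in when it is done.

Besides the shell and the picture viewer there is one more tool, called after "Call:" as a command line: name --argument value ..., lists and objects as JSON in quotes. arm_command: Moves the arm, as the interface text tells. Its arguments: {"type":"object","properties":{"moves":{"type":"array","items":{"type":"object","properties":{"slide":{"type":"array","items":{"type":"number"}},"twist":{"type":"array","items":{"type":"number"}},"gripper":{"type":"number"}}}},"newtons":{"type":"number"}},"required":["moves"]}

```bash
mkdir -p pics; cat > h.py <<'E'
import numpy as np, cv2
from workcell import observe, grab_frame
def K(f):
    h,w=f["img"].shape[:2]; fl=h/2/np.tan(np.radians(f["fov_y"])/2)
    return np.array([[fl,0,f["cx"]],[0,fl,f["cy"]],[0,0,1]])
def ray(f,uv,z):
    p=cv2.undistortPoints(np.array(uv,float).reshape(-1,1,2),K(f),np.array(f["distortion"],float)).reshape(-1,2)
    T=np.array(f["pose"]); d=np.c_[p[:,0],-p[:,1],-np.ones(len(p))]@T[:3,:3].T; o=T[:3,3]
    return o+d*((z-o[2])/d[:,2])[:,None]
def proj(f,P):
    T=np.array(f["pose"]); c=(np.array(P,float).reshape(-1,3)-T[:3,3])@T[:3,:3]
    c=c*[1,-1,-1]
    return cv2.projectPoints(c,np.zeros(3),np.zeros(3),K(f),np.array(f["distortion"],float))[0].reshape(-1,2)
def save(f,n,crop=None,s=1):
    im=f["img"]
    if crop: im=im[crop[1]:crop[3],crop[0]:crop[2]]
    if s!=1: im=cv2.resize(im,None,fx=s,fy=s,interpolation=cv2.INTER_CUBIC)
    cv2.imwrite("pics/"+n+".png",im[:,:,::-1])
E
python3 - <<'E'
from h import *
import pickle
o=observe();print(o)
for n in("top","scene"):
    f=grab_frame(n);pickle.dump(f,open(n+".pkl","wb"));save(f,n);print(n,f["fov_y"],np.round(f["pose"],3).tolist())
E
```

```text
{'time_s': 0.0, 'joints': array([ 1.16462447e+00,  1.31158645e-01,  1.48926826e+00, -1.24215912e-05,
        1.52300583e+00, -8.54089251e-02]), 'dq': array([-0.00133555,  0.00078914, -0.00084201, -0.00127101, -0.0013081 ,
       -0.00077353]), 'tau': array([ 6.95152157e-04, -5.69392741e+01, -5.00551128e+01, -1.33767917e-04,
        1.46391938e-02, -1.87693496e-05]), 'ee_pos': array([0.18894586, 0.56889708, 0.23025199]), 'orientation': array([-5.01625256e-01, -3.10084363e+00,  2.80787492e-03]), 'wrist_force': array([-0.22658607, -0.22753052, -0.41135519]), 'ft_torque': array([ 0.00704533, -0.03140887,  0.00716604]), 'grip_width': 0.08516082023567463}
top 50.72090377494841 [[-0.01, 0.999, -0.039, 0.474], [-1.0, -0.011, -0.016, -0.169], [-0.016, 0.039, 0.999, 0.905], [0.0, 0.0, 0.0, 1.0]]
scene 52.01993780199152 [[0.571, 0.478, -0.668, -0.168], [-0.821, 0.327, -0.468, -0.636], [-0.005, 0.815, 0.579, 0.636], [0.0, 0.0, 0.0, 1.0]]
```

View pics/top.png

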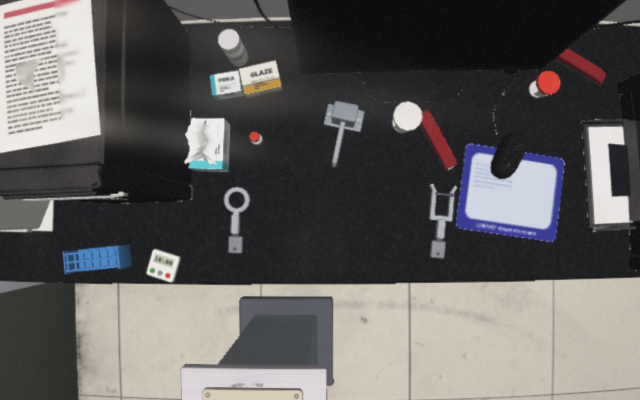

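View pics/scene.png

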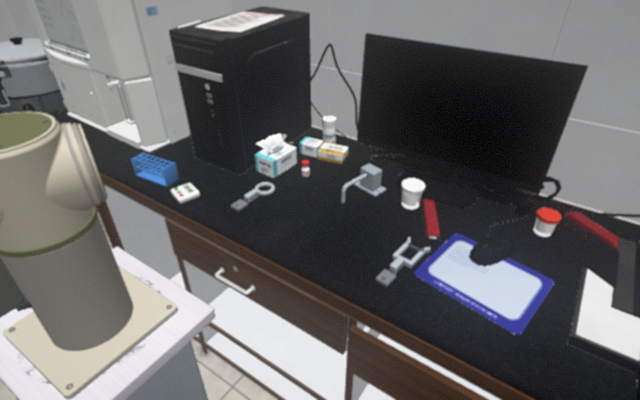

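The top picture shows the ring fob at (236,220), the snap hook at (440,220) with its front towards the top, and the anchor with its block at (346,112) and its bar near (335,164). I'll zoom in on the last two.

```bash
python3 - <<'E'
from h import *
import pickle
f=pickle.load(open("top.pkl","rb"))
a=cv2.resize(f["img"][90:180,310:380],None,fx=5,fy=5,interpolation=cv2.INTER_CUBIC)
b=cv2.resize(f["img"][175:265,405:475],None,fx=5,fy=5,interpolation=cv2.INTER_CUBIC)
cv2.imwrite("pics/z.png",np.clip(np.hstack([a,b])[:,:,::-1]*1.0,0,255))
E
```

```text
[ WARN:0@0.629] global loadsave.cpp:1063 imwrite_ Unsupported depth image for selected encoder is fallbacked to CV_8U.
```

View pics/z.png

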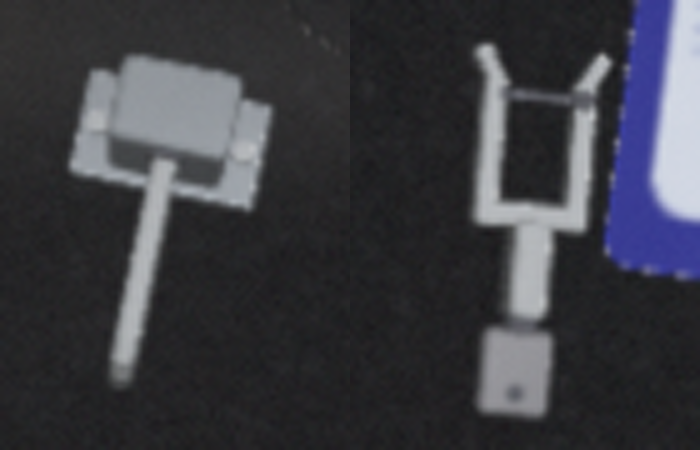

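The crops show the anchor's level bar running from crop pixel (163,165) to (122,370), with its upright at the lower end. The hook's tips are at (485,48) and (605,60), the gate at (545,97), the grip between (533,225) and (526,320), and the fob end at (514,415).

```bash
python3 - <<'E'
from h import *
import pickle
from scipy.optimize import least_squares
f=pickle.load(open("top.pkl","rb"))
A=lambda x,y:(310+x/5-.4,90+y/5-.4); B=lambda x,y:(405+(x-350)/5-.4,175+y/5-.4)
# hook: (local x,y,z)->crop px
M=[((95,28,12),(483,46)),((95,-28,12),(605,59)),((28,24,12),(476,222)),((28,-24,12),(584,231)),((-62,15,6),(478,413)),((-62,-15,6),(547,417)),((-31,15,6),(486,328)),((-31,-15,6),(552,334)),((20,8,20),(516,226)),((20,-8,20),(552,226)),((-20,8,20),(508,315)),((-20,-8,20),(543,319))]
L=np.array([m[0] for m in M])/1e3; U=np.array([B(*m[1]) for m in M])
def W(p): 
    c,s=np.cos(p[2]),np.sin(p[2]); return np.c_[p[0]+c*L[:,0]-s*L[:,1],p[1]+s*L[:,0]+c*L[:,1],L[:,2]]
r=least_squares(lambda p:(proj(f,W(p))-U).ravel(),[.45,-.35,0],loss='soft_l1')
print("hook",r.x,np.degrees(r.x[2])); print(np.round(proj(f,W(r.x))-U,1).tolist())
N=ray(f,[A(163,165),A(122,364)],.048); d=N[0]-N[1]; print("level",N,np.degrees(np.arctan2(d[1],d[0])),np.hypot(*d[:2]))
print("bar end top z.05",ray(f,[A(122,368)],.045), "foot",ray(f,[A(121,384)],0.0))
print("block top",ray(f,[A(128,55),A(242,78),A(108,133),A(228,155)],.062))
print("foot plate",ray(f,[A(95,70),A(272,105),A(70,172),A(248,210)],.005))
print("ring",ray(f,[(235,221)],.02))
E
```

```text
hook [ 0.44807356 -0.40460341 -0.09488301] -5.436395884276689
[[-1.1, -0.5], [0.5, -0.8], [-0.1, -4.1], [0.6, -4.1], [-0.3, 0.1], [-0.2, 0.5], [-0.7, 2.6], [-0.1, 2.6], [0.0, -0.5], [0.3, 0.1], [0.2, 0.7], [0.7, 0.5]]
level [[ 0.66943294 -0.19896316  0.048     ]
 [ 0.58731363 -0.18112196  0.048     ]] -12.257563037710874 0.08403504512816347
bar end top z.05 [[ 0.58606039 -0.18114421  0.045     ]] foot [[ 0.58497678 -0.18125747  0.        ]]
block top [[ 0.71177892 -0.18491323  0.062     ]
 [ 0.70169699 -0.23100538  0.062     ]
 [ 0.67967546 -0.17640838  0.062     ]
 [ 0.67004149 -0.22480613  0.062     ]]
foot plate [[ 0.72139323 -0.17160159  0.005     ]
 [ 0.70502895 -0.24795411  0.005     ]
 [ 0.67667901 -0.16029778  0.005     ]
 [ 0.65913715 -0.2367967   0.005     ]]
ring [[0.46955608 0.02884779 0.02      ]]
```

Both objects fit the sizes given. The hook's grip is at (0.448,-0.405) with yaw -5.4°. The bar is at about (0.590,-0.182), with +x at yaw -12.2°. I'll route the arm wide of the base.

Call:
arm_command --moves '[{"slide": [-0.036, -0.033, 0], "twist": [0, 0, 0], "gripper": 0.05}, {"slide": [-0.036, -0.033, 0], "twist": [0, 0, 0], "gripper": 0.05}, {"slide": [-0.036, -0.033, 0], "twist": [0, 0, 0], "gripper": 0.05}, {"slide": [-0.036, -0.033, 0], "twist": [0, 0, 0], "gripper": 0.05}, {"slide": [-0.036, -0.033, 0], "twist": [0, 0, 0], "gripper": 0.05}]' --newtons 60

```text
time_s: 0.6
ee_pos: [0.3066, 0.3524, 0.2256]
orientation: [-0.486, -3.099, 0.012]
wrist_force: [1.8, 0.8, 0.9]
grip_width: 0.0499
```

Call:
arm_command --moves '[{"slide": [-0.036, -0.033, 0], "twist": [0, 0, 0], "gripper": 0.05}, {"slide": [-0.036, -0.033, 0], "twist": [0, 0, 0], "gripper": 0.05}, {"slide": [-0.036, -0.033, 0], "twist": [0, 0, 0], "gripper": 0.05}, {"slide": [-0.036, -0.033, 0], "twist": [0, 0, 0], "gripper": 0.05}, {"slide": [-0.036, -0.033, 0], "twist": [0, 0, 0], "gripper": 0.05}]'

```text
time_s: 1.1
ee_pos: [0.4276, 0.1335, 0.2251]
orientation: [-0.483, -3.1, 0.012]
wrist_force: [1.0, 0.8, -0.1]
grip_width: 0.0496
```

Call:
arm_command --moves '[{"slide": [-0.016, -0.046, 0], "twist": [0, 0, 0], "gripper": 0.05}, {"slide": [-0.016, -0.046, 0], "twist": [0, 0, 0], "gripper": 0.05}, {"slide": [-0.016, -0.046, 0], "twist": [0, 0, 0], "gripper": 0.05}, {"slide": [-0.016, -0.046, 0], "twist": [0, 0, 0], "gripper": 0.05}, {"slide": [-0.016, -0.046, 0], "twist": [0, 0, 0], "gripper": 0.05}]'

```text
time_s: 1.6
ee_pos: [0.433, -0.1163, 0.2253]
orientation: [-0.483, -3.099, 0.012]
wrist_force: [2.0, 0.8, 0.1]
grip_width: 0.05
```

Call:
arm_command --moves '[{"slide": [-0.016, -0.046, 0], "twist": [0, 0, 0], "gripper": 0.05}, {"slide": [-0.016, -0.046, 0], "twist": [0, 0, 0], "gripper": 0.05}, {"slide": [-0.016, -0.046, 0.01], "twist": [0, 0, 0], "gripper": 0.05}, {"slide": [0, -0.03, 0.03], "twist": [0, 0, -6], "gripper": 0.05}, {"slide": [0, 0, 0.03], "twist": [0, 0, -6], "gripper": 0.05}]'

```text
time_s: 2.1
ee_pos: [0.4263, -0.3036, 0.1591]
orientation: [0.16, 3.137, -0.021]
wrist_force: [0.0, 0.5, -0.3]
grip_width: 0.0499
```

```bash
cat >> h.py <<'E'
from scipy.spatial.transform import Rotation as R
def go(x,y,z,yaw):
    "delta to have TCP at xyz, tool down, tool -x along yaw(deg)"
    o=observe(); r=R.from_rotvec(o["orientation"]); a=np.radians(yaw)
    X=-np.array([np.cos(a),np.sin(a),0]);Z=np.array([0,0,-1.]);t=R.from_matrix(np.c_[X,np.cross(Z,X),Z])
    print("t",o["time_s"],"pos",np.round(o["ee_pos"],4),"slide",np.round(r.inv().apply(np.array([x,y,z])-o["ee_pos"]),4),"twist",np.round(np.degrees((r.inv()*t).as_rotvec()),2),"j",np.round(o["joints"],2),"w",o["grip_width"],"F",np.round(o["wrist_force"],1))
E
python3 - <<'E'
from h import *
import pickle
go(.448,-.405,.08,-5.4)
f=grab_frame("wrist");pickle.dump(f,open("w.pkl","wb"));save(f,"w1")
E
```

```text
t 2.1 pos [ 0.4263 -0.3036  0.1591] slide [-0.0318 -0.0976  0.0805] twist [-0.78  0.09 -0.42] j [-0.71 -0.04  1.8  -0.01  1.38 -2.18] w 0.04992338616940355 F [ 0.   0.5 -0.3]
```

View pics/w1.png

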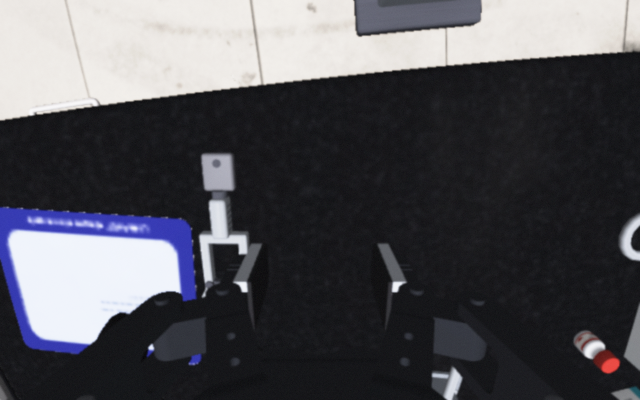

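The wrist view shows the hook left of the fingers, with the fob at (218,172), the grip at (220,215) and the throat corner at (223,240). I'll check this against the first estimate.

```bash
python3 - <<'E'
from h import *
import pickle
f=pickle.load(open("w.pkl","rb"))
print("fobend",ray(f,[(217,153)],.008),"grip ctr",ray(f,[(220,216)],.02))
a=np.radians(-5.4);
print("pred fobend, grip",proj(f,[[.448-.062*np.cos(a),-.405-.062*np.sin(a),.008],[.448,-.405,.02]]))
E
```

```text
fobend [[ 0.38716671 -0.3971616   0.008     ]] grip ctr [[ 0.44468814 -0.40152807  0.02      ]]
pred fobend, grip [[214.72431893 152.27118709]
 [217.10313212 219.60756973]]
```

Call:
arm_command --moves '[{"slide": [-0.013, -0.039, 0.02], "twist": [-0.4, 0, -0.4], "gripper": 0.05}, {"slide": [-0.013, -0.039, 0.025], "twist": [-0.4, 0, 0], "gripper": 0.05}, {"slide": [-0.006, -0.02, 0.03], "twist": [0, 0, 0], "gripper": 0.05}, {"slide": [0, 0, 0.005], "twist": [0, 0, 0], "gripper": 0.05}, {"slide": [0, 0, 0], "twist": [0, 0, 0], "gripper": 0.05}]'

```text
time_s: 2.65
ee_pos: [0.4467, -0.4007, 0.0695]
orientation: [-0.149, -3.131, -0.018]
wrist_force: [0.3, -0.2, 0.4]
grip_width: 0.0499
```

```bash
python3 - <<'E'
from h import *
import pickle
go(.448,-.405,.005,-5.4)
f=grab_frame("wrist");pickle.dump(f,open("w.pkl","wb"));save(f,"w2")
E
```

```text
t 2.65 pos [ 0.4467 -0.4007  0.0695] slide [-0.0022 -0.0049  0.0645] twist [ 0.63 -0.46 -0.05] j [-0.82  0.27  1.63  0.    1.25 -2.29] w 0.04990277161141805 F [ 0.3 -0.2  0.4]
```

View pics/w2.png

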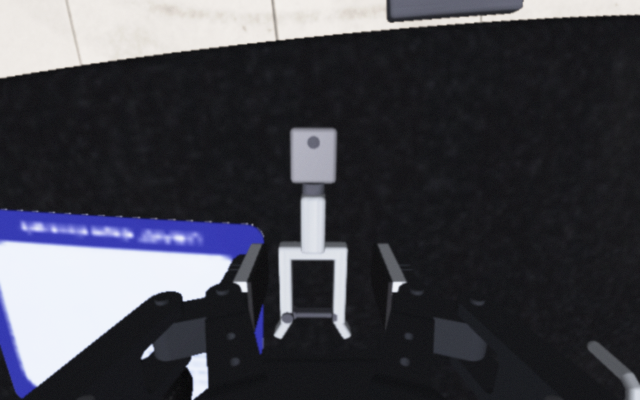

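The hook lies lined up between the fingers: fob at (313,155), grip at (313,222), gate at (312,315). It needs about 3 mm sideways, so I'll descend and close.

Call:
arm_command --moves '[{"slide": [-0.001, -0.003, 0.015], "twist": [0.6, -0.4, 0], "gripper": 0.05}, {"slide": [0, 0, 0.015], "twist": [0, 0, 0], "gripper": 0.05}, {"slide": [0, 0, 0.015], "twist": [0, 0, 0], "gripper": 0.05}, {"slide": [0, 0, 0.01], "twist": [0, 0, 0], "gripper": 0.05}, {"slide": [0, 0, 0], "twist": [0, 0, 0], "gripper": 0.05}]'

```text
time_s: 3.2
ee_pos: [0.4507, -0.4017, 0.0185]
orientation: [0.146, 3.134, -0.006]
wrist_force: [-0.2, -0.1, -0.1]
grip_width: 0.0504
```

```bash
python3 - <<'E'
from h import *
go(.447,-.403,.005,-5.4)
E
```

```text
t 3.2 pos [ 0.4507 -0.4017  0.0185] slide [ 0.0037 -0.0016  0.0135] twist [-0.21  0.26  0.08] j [-0.81  0.33  1.66  0.    1.14 -2.29] w 0.050375595609771874 F [-0.2 -0.1 -0.1]
```

Call:
arm_command --moves '[{"slide": [0.003, -0.0015, 0.007], "twist": [0, 0, 0], "gripper": 0.05}, {"slide": [0, 0, 0.005], "twist": [0, 0, 0], "gripper": 0.04}, {"slide": [0, 0, 0], "twist": [0, 0, 0], "gripper": 0.01}, {"slide": [0, 0, 0], "twist": [0, 0, 0], "gripper": 0.01}, {"slide": [0, 0, 0], "twist": [0, 0, 0], "gripper": 0.01}]' --newtons 60

```text
time_s: 3.7
ee_pos: [0.4481, -0.4038, 0.0072]
orientation: [0.146, 3.133, -0.008]
wrist_force: [-0.2, 0.2, -0.9]
grip_width: 0.0138
```

Call:
arm_command --moves '[{"slide": [0, 0, 0], "twist": [0, 0, 0], "gripper": 0.01}, {"slide": [0, 0, 0], "twist": [0, 0, 0], "gripper": 0.01}, {"slide": [0, 0, -0.008], "twist": [0, 0, 0], "gripper": 0.01}, {"slide": [0, 0, -0.008], "twist": [0, 0, 0], "gripper": 0.01}, {"slide": [0, 0, 0], "twist": [0, 0, 0], "gripper": 0.01}]'

```text
time_s: 4.2
ee_pos: [0.448, -0.4038, 0.0248]
orientation: [0.146, 3.133, -0.008]
wrist_force: [0.8, -0.7, -1.3]
grip_width: 0.0141
```

```bash
python3 - <<'E'
from h import *
import pickle
go(.473,-.157,.02,-12.2)
f=grab_frame("wrist");pickle.dump(f,open("w.pkl","wb"));save(f,"w3")
E
```

```text
t 4.2 pos [ 0.448  -0.4038  0.0248] slide [-0.0019  0.2481  0.0036] twist [-0.25  0.35  6.86] j [-0.82  0.32  1.66  0.    1.15 -2.3 ] w 0.014064228259409853 F [ 0.8 -0.7 -1.3]
```

View pics/w3.png

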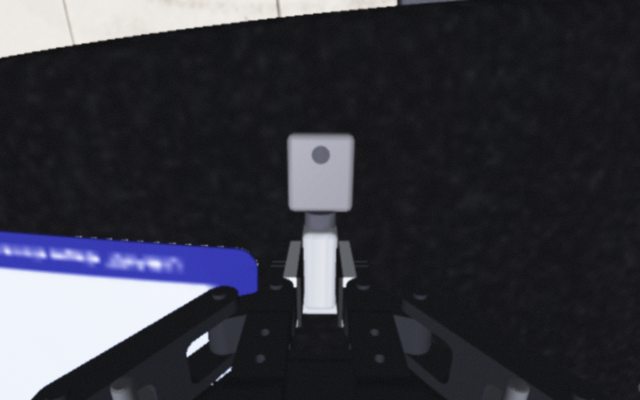

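The hook is held, straight in the jaws, and has lifted clear. I'll carry it across to the approach line.

Call:
arm_command --moves '[{"slide": [0.002, 0.045, 0], "twist": [0, 0, 1.4], "gripper": 0.01}, {"slide": [0.002, 0.045, 0], "twist": [0, 0, 1.4], "gripper": 0.01}, {"slide": [0, 0.045, 0], "twist": [0, 0, 1.4], "gripper": 0.01}, {"slide": [-0.002, 0.045, 0], "twist": [0, 0, 1.4], "gripper": 0.01}, {"slide": [-0.002, 0.045, 0], "twist": [0, 0, 1.3], "gripper": 0.01}]'

```text
time_s: 4.75
ee_pos: [0.4806, -0.1814, 0.0241]
orientation: [0.355, 3.112, -0.013]
wrist_force: [1.1, 0.0, -0.4]
grip_width: 0.0146
```

Call:
arm_command --moves '[{"slide": [0, 0.02, 0], "twist": [0, 0, 0], "gripper": 0.01}, {"slide": [0, 0, 0], "twist": [0, 0, 0], "gripper": 0.01}, {"slide": [0, 0, 0], "twist": [0, 0, 0], "gripper": 0.01}, {"slide": [0, 0, 0], "twist": [0, 0, 0], "gripper": 0.01}, {"slide": [0, 0, 0], "twist": [0, 0, 0], "gripper": 0.01}]'

```text
time_s: 5.25
ee_pos: [0.4855, -0.1573, 0.0241]
orientation: [0.347, 3.112, -0.012]
wrist_force: [0.1, 0.3, -1.0]
grip_width: 0.0148
```

```bash
python3 - <<'E'
from h import *
import pickle
go(.473,-.157,.012,-12.2)
f=grab_frame("wrist");pickle.dump(f,open("w.pkl","wb"));g=grab_frame("top");pickle.dump(g,open("t2.pkl","wb"))
a=cv2.resize(g["img"][90:240,290:410],None,fx=4,fy=4,interpolation=cv2.INTER_CUBIC)
s=grab_frame("scene");pickle.dump(s,open("s2.pkl","wb"));b=cv2.resize(s["img"][150:270,290:370],None,fx=4,fy=5,interpolation=cv2.INTER_CUBIC)
cv2.imwrite("pics/c4.png",np.hstack([a,b])[:,:,::-1]);print(a.shape,b.shape)
E
```

```text
t 5.25 pos [ 0.4855 -0.1573  0.0241] slide [ 0.0124 -0.0024  0.012 ] twist [-0.38  0.61 -0.54] j [-0.41  0.09  1.93 -0.    1.11 -1.76] w 0.01476422951616593 F [ 0.1  0.3 -1. ]
(600, 480, 3) (600, 320, 3)
```

View pics/c4.png

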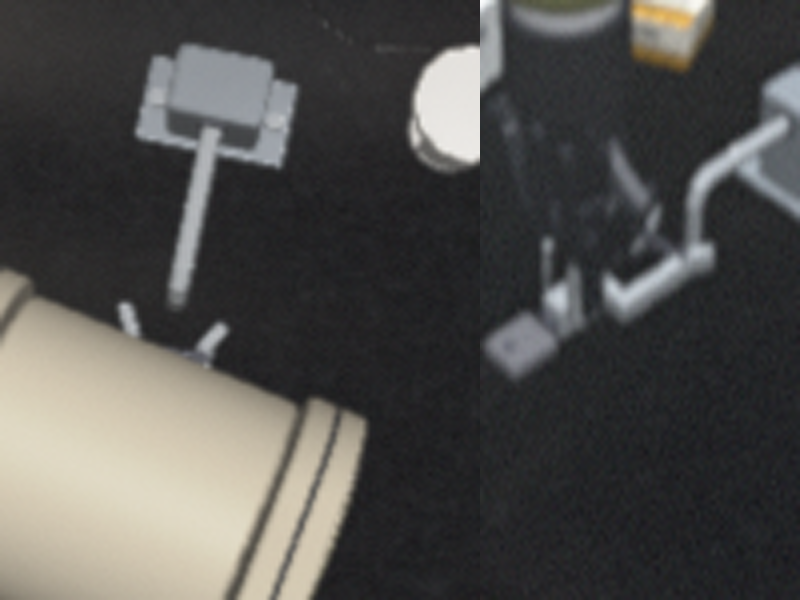

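The tips show at crop pixels (124,307) and (222,326), with the bar foot at (177,303) between them and just ahead. I'll compute the offsets.

```bash
python3 - <<'E'
from h import *
import pickle
g=pickle.load(open("t2.pkl","rb"));C=lambda x,y:(290+x/4-.4,90+y/4-.4)
t=ray(g,[C(123,305),C(223,325)],.029);m=t.mean(0);print(t,m)
a=np.radians(-12.2);u=np.array([np.cos(a),np.sin(a)]);n=np.array([-u[1],u[0]])
foot=ray(g,[C(177,306)],0.)[0]; print("foot front",foot)
yaw=np.degrees(np.arctan2(*(t[0]-t[1])[:2][::-1]))-90;print("hook yaw",yaw)
for b in(np.array([.590,-.182]),foot[:2]+.005*u):
    print("bar rel tips mid along,lat",(b-m[:2])@u,(b-m[:2])@n, "rel TCP",(b-[.4855,-.1573])@u,(b-[.4855,-.1573])@n)
f=pickle.load(open("w.pkl","rb"))
E
```

```text
[[ 0.58292301 -0.15282073  0.029     ]
 [ 0.57182782 -0.20483143  0.029     ]] [ 0.57737541 -0.17882608  0.029     ]
foot front [ 0.58562547 -0.18137287  0.        ]
hook yaw -12.042129195054613
bar rel tips mid along,lat 0.013010199192865153 -0.00043435096558329644 rel TCP 0.1073596834253451 -0.0020587313592784567
bar rel tips mid along,lat 0.013601934265902161 -0.0007458337051312365 rel TCP 0.1079514184983821 -0.002370214098826396
```

The hook is lined up to within 1 mm and 0.2°, and the bar is about 108 mm ahead of the grip. I'll lower it, then push about 70 mm.

Call:
arm_command --moves '[{"slide": [0, 0, 0.008], "twist": [-0.3, 0.4, 0], "gripper": 0.01}, {"slide": [0, 0, 0.007], "twist": [0, 0, 0], "gripper": 0.01}, {"slide": [0, 0, 0], "twist": [0, 0, 0], "gripper": 0.01}, {"slide": [-0.01, 0, 0], "twist": [0, 0, 0], "gripper": 0.01}, {"slide": [-0.01, 0, 0], "twist": [0, 0, 0], "gripper": 0.01}]'

```text
time_s: 5.9
ee_pos: [0.5045, -0.1629, 0.0068]
orientation: [0.353, 3.121, -0.001]
wrist_force: [-0.9, 0.1, 0.2]
grip_width: 0.0145
```

```bash
python3 - <<'E'
from h import *
a=np.radians(-12.2);p=np.array([.590,-.1815])-.038*np.array([np.cos(a),np.sin(a)]);print(p)
go(p[0],p[1],.009,-12.2)
E
```

```text
[ 0.5528582  -0.17346966]
t 5.9 pos [ 0.5045 -0.1629  0.0068] slide [-0.0495  0.0005 -0.0021] twist [-0.03  0.05 -0.7 ] j [-0.41  0.18  1.87 -0.    1.09 -1.75] w 0.014527131226728867 F [-0.9  0.1  0.2]
```

Call:
arm_command --moves '[{"slide": [-0.01, 0, -0.002], "twist": [0, 0, -0.3], "gripper": 0.01}, {"slide": [-0.01, 0, 0], "twist": [0, 0, 0], "gripper": 0.01}, {"slide": [-0.01, 0, 0], "twist": [0, 0, 0], "gripper": 0.01}, {"slide": [-0.01, 0, 0], "twist": [0, 0, 0], "gripper": 0.01}, {"slide": [-0.008, 0, 0], "twist": [0, 0, 0], "gripper": 0.01}]' --newtons 80

```text
time_s: 6.4
ee_pos: [0.5537, -0.1743, 0.0077]
orientation: [-0.343, -3.117, 0.001]
wrist_force: [-16.1, 2.5, 3.0]
grip_width: 0.0138
```

```bash
python3 - <<'E'
from h import *
go(.5529,-.1735,.009,-12.2)
s=grab_frame("scene");save(s,"s5",(290,150,410,270),5)
E
```

```text
t 6.4 pos [ 0.5537 -0.1743  0.0077] slide [ 0.001   0.0006 -0.0013] twist [-0.08 -0.31 -0.36] j [-0.39  0.3   1.72 -0.    1.12 -1.74] w 0.013762786224568257 F [-16.1   2.5   3. ]
```

View pics/s5.png

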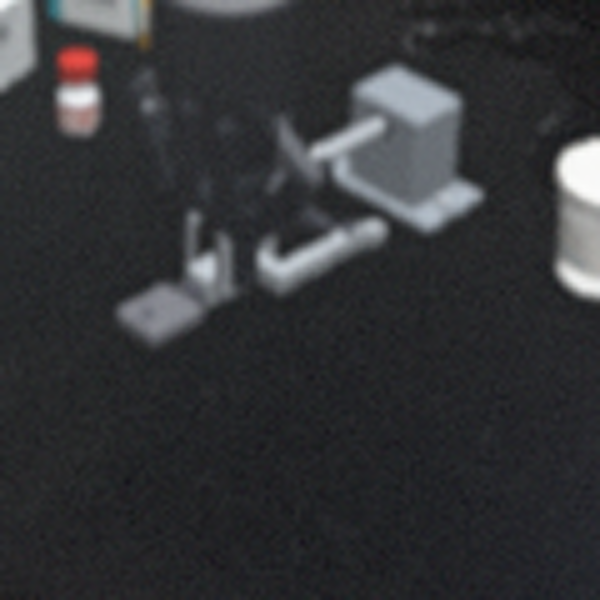

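The prongs straddle the bar, with the hook's tips under the level part near (370,230). The wrist reads 16 N, more than the gate needs, which suggests the bar is at the throat's bottom. I'll probe 2 mm further and then relax.

Call:
arm_command --moves '[{"slide": [0, 0, 0], "twist": [0, 0, 0], "gripper": 0.01}, {"slide": [-0.002, 0, 0], "twist": [0, 0, 0], "gripper": 0.01}, {"slide": [-0.002, 0, 0], "twist": [0, 0, 0], "gripper": 0.01}, {"slide": [0, 0, 0], "twist": [0, 0, 0], "gripper": 0.01}, {"slide": [0, 0, 0], "twist": [0, 0, 0], "gripper": 0.01}]'

```text
time_s: 6.95
ee_pos: [0.5535, -0.1742, 0.0073]
orientation: [-0.34, -3.103, -0.001]
wrist_force: [-5.0, 0.8, 1.3]
grip_width: 0.0139
```

```bash
python3 - <<'E'
from h import *
go(.5529,-.1735,.009,-12.2)
f=grab_frame("top");save(f,"t6",(290,90,410,240),4)
E
```

```text
t 6.95 pos [ 0.5535 -0.1742  0.0073] slide [ 0.0008  0.0005 -0.0017] twist [-0.08 -1.16 -0.3 ] j [-0.39  0.31  1.71 -0.01  1.14 -1.74] w 0.013909764867494609 F [-5.   0.8  1.3]
```

The tool stayed put against a hard stop, so the bar is at the throat's bottom. I'll release and rise straight up.

Call:
arm_command --moves '[{"slide": [0.001, 0, 0], "twist": [0, 0, 0], "gripper": 0.01}, {"slide": [0, 0, 0], "twist": [0, 0, 0], "gripper": 0.04}, {"slide": [0, 0, 0], "twist": [0, 0, 0], "gripper": 0.05}, {"slide": [0, 0, 0], "twist": [0, 0, 0], "gripper": 0.05}, {"slide": [0, 0, 0], "twist": [0, 0, 0], "gripper": 0.05}]'

```text
time_s: 7.5
ee_pos: [0.5548, -0.1743, 0.008]
orientation: [-0.34, -3.108, -0.0]
wrist_force: [-0.5, 0.3, -0.0]
grip_width: 0.0501
```

Call:
arm_command --moves '[{"slide": [0, 0, -0.02], "twist": [0, 0, 0], "gripper": 0.05}, {"slide": [0, 0, -0.03], "twist": [0, 0, 0], "gripper": 0.05}, {"slide": [0.02, 0, -0.04], "twist": [0, 0, 0], "gripper": 0.05}, {"slide": [0.03, 0, -0.04], "twist": [0, 0, 0], "gripper": 0.05}, {"slide": [0.04, 0, -0.03], "twist": [0, 0, 0], "gripper": 0.05}]'

```text
time_s: 8.0
ee_pos: [0.4668, -0.1538, 0.168]
orientation: [-0.338, -3.098, -0.005]
wrist_force: [0.5, -0.1, 1.3]
grip_width: 0.0502
```

Call:
arm_command --moves '[{"slide": [0, -0.05, 0], "twist": [0, 0, 0], "gripper": 0.05}, {"slide": [0, -0.05, 0], "twist": [0, 0, 0], "gripper": 0.05}, {"slide": [0, -0.05, 0], "twist": [0, 0, 0], "gripper": 0.05}, {"slide": [0, -0.05, 0], "twist": [0, 0, 0], "gripper": 0.05}, {"slide": [0, -0.03, 0], "twist": [0, 0, 0], "gripper": 0.05}]'

```text
time_s: 8.5
ee_pos: [0.4185, -0.3804, 0.1805]
orientation: [-0.326, -3.118, 0.008]
wrist_force: [1.0, 0.6, 0.3]
grip_width: 0.05
```

```bash
python3 - <<'E'
from h import *
import pickle
g=grab_frame("top");pickle.dump(g,open("t7.pkl","wb"))
a=cv2.resize(g["img"][90:210,300:380],None,fx=5,fy=5,interpolation=cv2.INTER_CUBIC)
s=grab_frame("scene");b=cv2.resize(s["img"][160:240,310:390],None,fx=5,fy=5,interpolation=cv2.INTER_CUBIC)
b=np.vstack([b,np.zeros((200,400,3),np.uint8)])
t=pickle.load(open("top.pkl","rb"));print("ring area diff",np.abs(t["img"][180:260,215:255].astype(int)-g["img"][180:260,215:255]).max())
cv2.imwrite("pics/c7.png",np.hstack([a,b])[:,:,::-1]);print(observe()["wrist_force"],observe()["ee_pos"])
E
```

```text
ring area diff 11
[-1.1939914   0.92911529 -0.38188615] [ 0.41812619 -0.38109332  0.18017653]
```

View pics/c7.png

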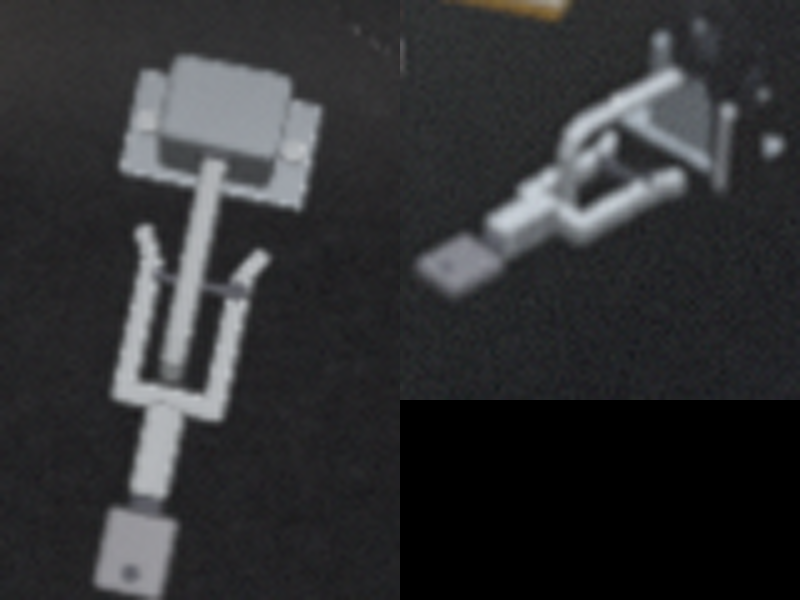

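The bar at (172,370) stands at the throat's bottom. The dark gate runs straight across from (160,275) to (240,292), so it is shut. The hook lies flat and the ring fob is unmoved, so I'm handing in.

```bash
python3 -c "from workcell import close_job; print(close_job())"
```

```text
the job is handed in; nothing more can be done
None
```

The snap hook is clipped onto the anchor's bar and lying flat. I took it by its grip, lined it up with the bar (within 1 mm and 0.2°), pushed it on until it hit a hard stop, then released it and moved clear. The whole job took about 9 s of the 38 s allowed.

- **Hook and gate:** the last top and scene pictures show the bar near the bottom of the throat and the gate straight across behind it, shut. I judged the shut gate and the flat hook by eye and did not measure either angle.
- **Ring fob:** the picture around it matches the one from the start apart from image noise, so it did not move.
- **Forces:** the wrist read 16 N at the end of the push, above the 3 to 5 N the gate needs. I took this as the throat's bottom, because the tool did not move when I pushed on.
- **Disagreement:** the tool stopped about 37 mm from the estimated bar position, but the stop should be at 33 mm. The difference is about what I'd expect from measurement error.

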